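# Open the airbrush air valve in the sculptor's studio

### The arm

A 6-joint arm with a two-finger parallel gripper is mounted at the origin on the work surface. World frame = base frame: x ahead of the robot, y to its left, z up, the work surface at z = 0. Lengths are in m, angles in degrees, forces in N, time in s.
With the tool pointing down it reaches from about 0.275 to 0.775 m from the base axis. Payload 14.6 kg.
Tool frame: the origin (TCP) lies on the centre line of the jaws, within the pads' length; the fingertips stand 22 mm ahead of it and the grasp point (between the pads) lies 3 mm ahead of it (manip.finger_overhang is the distance from the TCP to the fingertips, in m); z points along the fingers, y is the line along which they close (so a half turn about z gives the same grasp; the last joint's range is limited). The gripper opens to 85 mm and grips with 20 to 120 N. Pads are 22 mm wide; open, the fingers measure 114 mm over their backs; the gripper's body (76 mm by 85 mm) begins 54 mm behind the grasp point. The pads swing forward as they close: fully open they stand 13 mm farther back than shut.
Start: joints at [-81.205, 15.075, -2.767, 72.158, 0, 81.102], TCP at [0.16, -0.5, 0.253] pointing down, gripper open.
Joint ranges: [-151.79, 151.79], [-50.71, 97.33], [-67.44, 78.34], [-121.81, 120.89], [-77.56, 73.72], [-180, 180]. Speed limits (degrees/s): [108.29, 108.29, 147.25, 159.86, 180, 180].

### API

Orientations are given as a 3x3 rotation matrix whose columns are the frame's x, y, z axes.
In Python, from workcell import readout, imaging, manip gives the robot as it stands.
- The arm moves only by the shell command python3 -m jog 'ROWS' [FORCE]. ROWS is JSON, a list that holds one entry, the list of rows, each a list of 5 numbers: the shift along the world's x, y, z in mm, then the turn about the world's z in degrees, then the closure, from -1 (fully open) to 1 (shut). A call has 1 to 10 rows; each row shifts and turns the commanded pose from where the row before left it; what a row does not reach is not made up. A row lasts 1/12 s, in which the tool goes at most 41.7 mm and 7.16 degrees, less where a joint would pass 70% of its speed; a pose out of reach is approached as far as the arm can. A call with a gripper value outside its range is refused whole. The fingers move at their own pace and stop on an object; FORCE is the grip in N (left out, the last holds). Time passes only in rows, so rows that do not move let the fingers close. It gives the time, the measured TCP pose, the force, the opening and the grip force at its end, in the units of the state.
- readout.state(): the state, without advancing time (a new reading comes with each control period).
- imaging.grab_frame(name): name is "scene" or "top" or "wrist"; returns a dict with "pixels" (384x512x3 uint8, red, green, blue), "fovy" (degrees; the focal length in pixels is half the picture's height over the tangent of half this angle, whatever the lens; pixels are square), "cx", "cy" (the principal point, pixels), "world_from_camera" (4x4, takes a point from camera to world coordinates). Camera axes: x right, y down, z forward; pixel columns grow to the right and rows downward; lengths in m; the calibration is good to about 2 mm. A picture is of the moment at which its call begins. There is no depth.
- manip.hand_in(): hands the job in; it is judged then, once.
Trained networks look in the newest picture that a camera, given by its name, has taken for a name from the list of things; names that differ only in an ending like _2 or _b are one class to them, and where a whole thing is asked for, a point or a joint stands for the part that bears it (a point fixed in the world has none). Each returns a list of dicts, best first, with "p" (0 to 1); they miss things now and then, are a little off and sometimes report something else, mostly with a low value. They report only what shows in the picture. A call takes as long as a camera call.
- imaging.regions_of(camera, target): "region" (384x512 bool, what is visible of it) and "box" ([left, top, right, bottom] in pixels, round what is visible of it).
The state is a dict: "t": time; "qpos": joint angles; "dq": joint speeds; "joint_efforts": joint torques, N m; "ee_pos": TCP position; "eef_rot": TCP orientation; "ft_force": force on the tool from outside, world axes, zero at the start; "ft_torque": the same for the moment, N m; "gripper_width": opening from 0.0 (shut) to 1.0 (fully open); "finger_force": force on a finger pad.
Only numpy, scipy, OpenCV 4.12 (cv2) and the standard library are available. Lean on these libraries where they do the work, as an engineer would, in place of code of your own. Each camera call takes 0.05 s, during which the arm holds its last target. There are 200 camera calls.

### The job

Open the air line to the airbrush: swing the yellow lever handle clockwise (seen from above) all the way to its end stop, so that it lies in line with its pipe, and let go of it. Leave the blue lever as it is and do not shift the black drink can.

Things in the scene. Friction and masses are not known exactly. Their poses are not given: they have to be found in the camera images.
- yellow_lever (a joint): Yellow lever of a ball valve, vertical axis. 0 = shut, square across the pipe; 1.571 rad = fully open, in line with the pipe, at a rigid stop. Grows clockwise seen from above; starts at 0 to 0.45. Stays where left; about 3 N at the grip moves it. Yellow grip: 30 to 115 mm from the pivot axis, 18 mm wide, 16 mm high, mid-height level with yellow_pivot.
- yellow_pivot (a point): Point on the lever's pivot axis, 100 mm above the table; fixed, does not turn with the lever. z up, y along the pipe to its ribbed outlet. The lever points along -x of this frame at joint 0, along +y at 1.571. Below it: pipe, top 56 mm above the table; brass body, top 64 mm; base plate 90 x 160 mm, 8 mm thick. The nut on the pivot ends 112 mm above the table.
- blue_grip (a point): Point in the blue grip of a second valve of the same shape and size, 80 mm from its pivot axis, 100 mm above the table. The frame turns with the lever; the pivot lies 80 mm along this frame's +x. Any lever angle at the start. Not to be moved.
- can_mid (a point): Centre, half-way up, of the loose black drink can with aluminium top, 66 mm across, 115 mm high, upright on the table. Not to be shifted. A low orange paint jar (55 mm high) and a grey horn casting (62 mm high) also stand on the table.

How it is judged:
By the outcome, as a careful person would: the job done as asked, in the order asked, and still so for the second after the job is handed in, with the robot touching nothing.
It also fails if it takes over 32 s, if anything falls off the work surface, if the arm or the gripper's body presses on something with over 40 N, if the wrist force passes 120 N, or if a joint passes its speed limit or range.

## Working session

There is one attempt and no reset: what is moved stays moved. The work goes in short steps, Python scripts to look and compute and a shell command to move; the robot and the scene stay as the last step left them, time stands still between calls to the robot, and variables do not carry over. Pictures are saved under pics/ and viewed, at most 10 in all, crops included, and the job is handed in when it is done.

```bash
mkdir -p pics; cat > h.py <<'E'
import numpy as np,cv2
from workcell import readout,imaging,manip
def grab(n,save=None):
    f=imaging.grab_frame(n)
    if save: cv2.imwrite('pics/'+save,f['pixels'][:,:,::-1])
    return f
def onplane(f,u,v,z):
    T=np.array(f['world_from_camera']);fl=192/np.tan(np.radians(f['fovy']/2))
    d=T[:3,:3]@np.array([(u-f['cx'])/fl,(v-f['cy'])/fl,1]);return T[:3,3]+d*(z-T[2,3])/d[2]
def cen(r):
    ys,xs=np.nonzero(r['region']);return xs.mean(),ys.mean()
E
python3 - <<'E'
from h import *
np.set_printoptions(precision=4,suppress=True)
for c in('top','scene'):
    f=grab(c,c+'1.png');print(c,f['fovy'],np.array(f['world_from_camera'])[:3,3])
    for n,z in(('yellow_lever',.108),('blue_grip',.108),('can_mid',.0575)):
        for r in imaging.regions_of(c,n)[:2]:
            m=r['region'].astype(np.uint8)
            if m.sum()==0: continue
            b=cv2.boxPoints(cv2.minAreaRect(cv2.findNonZero(m)))
            print(n,round(r['p'],2),r['box'],onplane(f,*cen(r),z)[:2],[onplane(f,*q,z)[:2].round(3).tolist() for q in b] )
E
```

```text
top 44.707567859888556 [0.3936 0.0124 1.1102]
yellow_lever 0.88 [320.0, 217.6, 333.8, 277.2] [ 0.5067 -0.1391] [[0.444, -0.123], [0.571, -0.132], [0.57, -0.156], [0.443, -0.147]]
blue_grip 0.62 [152.4, 216.5, 166.4, 270.2] [0.5113 0.2207] [[0.572, 0.241], [0.573, 0.215], [0.449, 0.204], [0.448, 0.229]]
can_mid 0.9 [225.9, 122.6, 253.3, 158.4] [0.7642 0.0557] [[0.813, 0.091], [0.815, 0.026], [0.717, 0.024], [0.715, 0.087]]
scene 50.36592716282016 [0.9972 0.2287 0.8582]
yellow_lever 0.81 [193.3, 115.6, 226.6, 153.3] [ 0.5171 -0.1373] [[0.573, -0.158], [0.446, -0.141], [0.458, -0.112], [0.583, -0.13]]
blue_grip 0.74 [344.0, 170.8, 366.5, 220.8] [0.5223 0.2225] [[0.584, 0.217], [0.451, 0.206], [0.45, 0.232], [0.581, 0.241]]
can_mid 0.64 [214.2, 244.1, 248.9, 293.2] [0.7612 0.0541] [[0.735, -0.005], [0.699, 0.056], [0.787, 0.107], [0.82, 0.05]]
```

```bash
python3 -c "
import cv2,numpy as np
a=cv2.imread('pics/top1.png')[60:320,100:420];b=cv2.imread('pics/scene1.png')[40:320,120:420]
a=cv2.resize(a,(480,390),interpolation=3)
cv2.imwrite('pics/top2.png',cv2.resize(a,None,fx=1.6,fy=1.5))
"
```

```text
(no output)
```

View pics/top2.png

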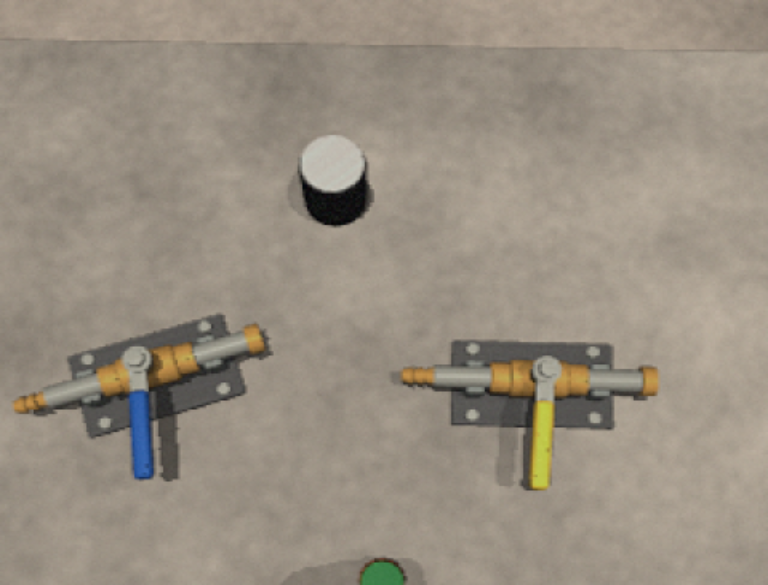

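View pics/scene1.png

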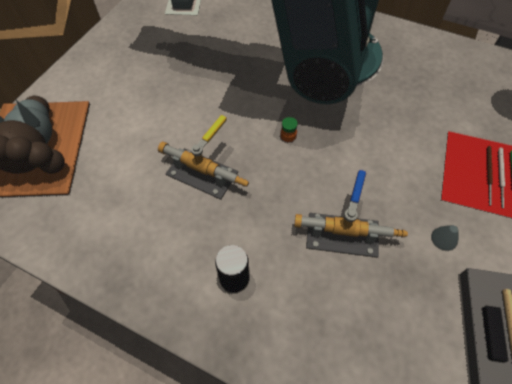

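The top view shows the yellow lever pointing toward −x (down) with its nut at about (328,224) in the full frame. Its outlet is to the left (+y), so clockwise means swinging toward +y. The can stands ahead of it at about (0.76, 0.055) and the blue lever at about y=0.22.

```bash
python3 - <<'E'
from h import *
np.set_printoptions(precision=3,suppress=True)
f=grab('top')
for n,u,v,z in(('piv',547,366,.112),('tip',541,487,.108),('outlet',405,376,.045),('inlet',655,380,.045),('bluepiv',137,356,.112),('bluetip',143,477,.108),('jar',382,575,.055)):
    print(n,onplane(f,u/2.4+100,v/2.25+60,z))
s=readout.state();print(s['ee_pos'],s['eef_rot'],s['t'],manip.finger_overhang)
E
```

```text
piv [ 0.559 -0.143  0.112]
tip [ 0.445 -0.137  0.108]
outlet [ 0.558 -0.018  0.045]
inlet [ 0.558 -0.257  0.045]
bluepiv [0.563 0.226 0.112]
bluetip [0.448 0.214 0.108]
jar [0.362 0.002 0.055]
[ 0.16  -0.5    0.253] [[ 0.953  0.304  0.   ]
 [ 0.304 -0.953  0.   ]
 [ 0.    -0.    -1.   ]] 0.45 0.022
```

```bash
python3 -m jog '[[[28,28,0,0,1],[28,28,0,0,1],[28,28,0,0,1],[28,28,0,0,1],[28,28,0,0,1],[28,28,0,0,1],[28,28,0,0,1],[28,28,0,0,1],[28,28,0,0,1],[28,28,0,0,1]]]' 40; python3 -m jog '[[[15,15,-20,0,1],[15,15,-20,0,1],[0,0,-20,0,1],[0,0,0,0,1],[0,0,0,0,1]]]'
python3 - <<'E'
from h import *
grab('wrist','w1.png');grab('scene','s2.png');print(readout.state()['qpos'],readout.state()['ee_pos'])
E
```

```text
t: 1.28
ee_pos: [0.4406, -0.2184, 0.2535]
eef_rot: [[0.953, 0.304, 0.0], [0.304, -0.953, -0.0], [0.0, 0.0, -1.0]]
ft_force: [0.4, -0.0, 0.1]
gripper_width: 0.003
finger_force: 0.0
t: 1.7
ee_pos: [0.4691, -0.1899, 0.1931]
eef_rot: [[0.953, 0.304, -0.001], [0.304, -0.953, 0.001], [-0.001, -0.001, -1.0]]
ft_force: [-1.1, 0.5, 1.0]
gripper_width: -0.003
finger_force: 0.0
[-3.13292335e+01  1.47622119e+01 -1.25626847e+01  6.26076842e+01
 -4.14715071e-03  1.31020778e+02] [ 0.46961962 -0.19082341  0.19444323]
```

View pics/w1.png

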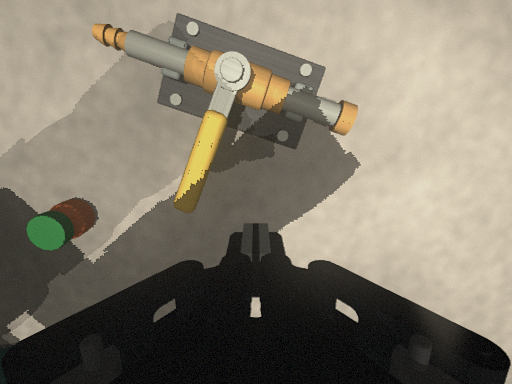

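The wrist view shows the shut fingers at about (257,230), on the −y side of the lever and clear of it. The nut is at (232,69) and the lever tip at (184,208). I'll descend and cross-check the pivot position.

```bash
python3 - <<'E'
from h import *
f=grab('wrist')
print(onplane(f,232,69,.112),onplane(f,184,208,.108),onplane(f,97,32,.045),onplane(f,346,117,.045))
E
python3 -m jog '[[[0,0,-30,0,1],[0,0,-30,0,1],[0,0,-25,0,1],[0,0,-9,0,1],[0,0,0,0,1],[0,6,0,0,1],[0,6,0,0,1],[0,6,0,0,1],[0,0,0,0,1]]]'
```

```text
[ 0.5578051  -0.14605178  0.112     ] [ 0.44711145 -0.13776788  0.108     ] [ 0.5585006  -0.01528363  0.045     ] [ 0.55805846 -0.25448396  0.045     ]
t: 2.6
ee_pos: [0.4699, -0.1712, 0.1004]
eef_rot: [[0.952, 0.305, 0.001], [0.305, -0.952, -0.0], [0.001, 0.001, -1.0]]
ft_force: [0.3, 0.8, -1.0]
gripper_width: -0.003
finger_force: 0.0
```

```bash
python3 -m jog '[[[-1,12,0,0,1],[-2,12,0,0,1],[1,12,0,0,1],[2,12,0,0,1],[4,12,0,0,1],[6,11,0,0,1],[7,10,0,0,1],[9,9,0,0,1],[0,0,0,0,1]]]'; python3 -m jog '[[[10,8,0,0,1],[10,6,0,0,1],[10,5,0,0,1],[10,4,0,0,1],[0,0,0,0,1]]]'
python3 - <<'E'
from h import *
grab('wrist','w2.png');print(readout.state()['ee_pos'])
E
```

```text
t: 3.35
ee_pos: [0.4965, -0.0802, 0.0991]
eef_rot: [[0.952, 0.306, -0.0], [0.306, -0.952, 0.001], [0.0, -0.001, -1.0]]
ft_force: [-0.8, 1.0, -0.4]
gripper_width: 0.002
finger_force: 0.0
t: 3.77
ee_pos: [0.5366, -0.0584, 0.0989]
eef_rot: [[0.952, 0.305, -0.0], [0.305, -0.952, 0.001], [-0.0, -0.001, -1.0]]
ft_force: [-0.5, -0.6, -1.0]
gripper_width: -0.0
finger_force: 0.0
[ 0.53592074 -0.05860993  0.09894553]
```

View pics/w2.png

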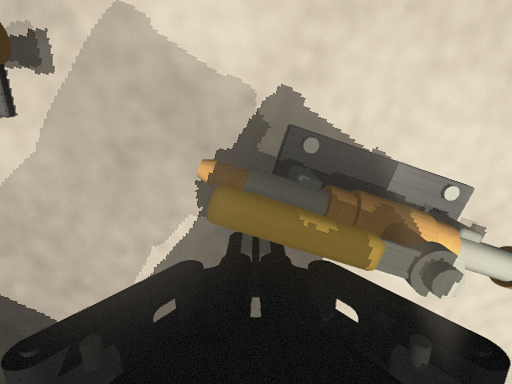

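The lever is now almost in line with the pipe, with the fingers behind it at about (257,240). I'll ease it in +x until the force rises.

```bash
for i in 1; do python3 -m jog '[[[2,0,0,0,1],[2,0,0,0,1],[0,0,0,0,1]]]'; done; python3 -m jog '[[[2,0,0,0,1],[2,0,0,0,1],[0,0,0,0,1]]]'
```

```text
t: 4.07
ee_pos: [0.5375, -0.0589, 0.0988]
eef_rot: [[0.953, 0.304, -0.004], [0.304, -0.953, 0.001], [-0.003, -0.002, -1.0]]
ft_force: [-9.8, 0.5, 4.7]
gripper_width: -0.004
finger_force: 5.1
t: 4.32
ee_pos: [0.5383, -0.0588, 0.0985]
eef_rot: [[0.953, 0.303, -0.01], [0.303, -0.953, 0.0], [-0.009, -0.003, -1.0]]
ft_force: [-30.4, -1.5, 17.9]
gripper_width: -0.001
finger_force: 15.1
```

The arm stalls at x≈0.538 with the force climbing to 30 N, so the lever is on its stop. I'll back off and rise.

```bash
python3 -m jog '[[[-5,0,0,0,1],[-10,0,0,0,1],[-15,0,0,0,1],[-15,0,0,0,1],[0,0,25,0,1],[0,0,35,0,1],[0,0,35,0,1],[0,0,30,0,1],[-20,-20,0,0,1],[0,0,0,0,1]]]'
python3 - <<'E'
from h import *
f=grab('wrist','w3.png');t=grab('top')
for c,g in(('wrist',f),('top',t)):
  for n in('yellow_lever','blue_grip','can_mid'):
    for r in imaging.regions_of(c,n)[:1]:
        p=cv2.fitLine(cv2.findNonZero(r['region'].astype(np.uint8)),2,0,.01,.01).ravel()
        a=onplane(g,p[2]-20*p[0],p[3]-20*p[1],.106);b=onplane(g,p[2]+20*p[0],p[3]+20*p[1],.106);d=b-a
        print(c,n,round(r['p'],2),((a+b)/2).round(4),np.degrees(np.arctan2(d[1],d[0])))
E
```

```text
t: 5.15
ee_pos: [0.4774, -0.0808, 0.226]
eef_rot: [[0.953, 0.303, 0.003], [0.303, -0.953, -0.001], [0.002, 0.002, -1.0]]
ft_force: [1.3, -0.7, -0.6]
gripper_width: 0.003
finger_force: 0.0
wrist yellow_lever 0.76 [ 0.5569 -0.0935  0.106 ] -90.51918012805339
top blue_grip 0.86 [0.51  0.221 0.106] -173.24581210465266
top can_mid 0.63 [0.7475 0.0538 0.106 ] -172.74535110747186
```

View pics/w3.png

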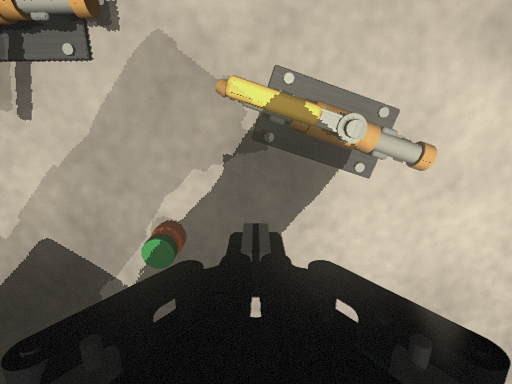

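The yellow lever, from its tip at (230,85) to its nut at (352,128), lies over and in line with the pipe to about half a degree. The gripper is clear, and the blue lever and can are unchanged.

```bash
python3 -c "
from workcell import manip;print(manip.hand_in())"
```

```text
the job is handed in; nothing more can be done
None
```

The yellow lever is open against its end stop and in line with its pipe to about half a degree; the gripper has let go, the blue lever and can are unmoved, and the job is handed in at about 5 s of the 32 s allowed.

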